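# Open the specimen pot and load the bend fixture

## Robot

A 6-joint arm with a two-finger parallel gripper is mounted at the origin on the work surface. World frame = base frame: x ahead of the robot, y to its left, z up, the work surface at z = 0. Lengths are in m, angles in degrees, forces in N, time in s.
With the tool pointing down it reaches from about 0.35 to 0.8 m from the base axis. Payload 7.3 kg.
Tool frame: the origin (TCP) lies at the very end of the fingers, on their centre line; the grasp point (between the pads) lies 19 mm behind it; z points along the fingers, x is the direction in which the jaws open and shut, and the axes are right-handed (so a half turn about z gives the same grasp; the last joint's range is limited). The gripper opens to 85 mm and grips with 20 to 120 N. Pads are 22 mm wide; open, the fingers measure 114 mm over their backs; the gripper's body (76 mm by 85 mm) begins 54 mm behind the grasp point. The pads swing forward as they close: fully open they stand 13 mm farther back than shut.
Start: joints at [-8.365, 19.595, 87.324, -0, 73.075, -8.365], TCP at [0.525, 0, 0.231] pointing down, gripper open.
Joint ranges: [-145.02, 145.02], [-44.19, 115.74], [2.07, 154.8], [-57.11, 237.11], [16.16, 152.29], [-177.93, 177.93]. Speed limits (degrees/s): [147.25, 147.25, 180, 180, 180, 180].

## Interface

Orientations are given as [roll, pitch, yaw] about the fixed x, y, z axes, in that order (R = Rz(yaw) Ry(pitch) Rx(roll)).
In Python, from bench import * gives the robot as it stands. The module is installed in compiled form; this text tells all that it offers.
- The arm moves only by the tool send_rows, never from a script. Its argument "commands" is one flat list of numbers, 6 for each row, row after row: the shift along the tool's x, y, z in m, then the turn, a rotation vector about the tool's x, y, z in degrees. A call has 1 to 5 rows; each row is the pose to reach, as a shift and turn from the pose commanded when the call began, along the tool's axes at that moment; what a row does not reach only later rows make up. A row lasts 1/12 s, in which the tool goes at most 41.7 mm and 7.16 degrees, less where a joint would pass 70% of its speed; a pose out of reach is approached as far as the arm can. A call with a gripper value outside its range is refused whole. "claw" is the closure in counts, from 0 (fully open) to 255 (shut), set as the call begins (left out, the last holds). The fingers move at their own pace and stop on an object; the grip force is fixed at half the most. Time passes only in rows, so rows that repeat a pose let the fingers close. It gives the time, the measured TCP pose, the force and the opening at its end, in the units of the state.
- observe(): the state, without advancing time (a new reading comes with each control period).
- camera(name): name is "scene" or "side" or "wrist"; returns the picture (420x560x3 uint8, red, green, blue); there is no depth.
- camera_params(name): a dict with "camera_matrix" (3x3 intrinsics, pixels), "eye" and "attitude" of the camera in the world; the wrist camera has in their place "mount" (4x4, takes a point from camera to tool coordinates, whose origin is the TCP and whose axes are the tool frame's). Camera axes: x right, y up, looking along -z (the intrinsics and any distortion apply to the point x, -y, -z); pixel columns grow to the right and rows downward; lengths in m; the calibration is good to about 2 mm. A picture is of the moment at which its call begins: read the wrist's pose just before it. camera_params takes no time and is no camera call.
- finish_job(): hands the job in, once; it reports no verdict.
Trained networks look in the newest picture that a camera, given by its name, has taken for a name from the list of things; names that differ only in an ending like _2 or _b are one class to them, and where a whole thing is asked for, a point or a joint stands for the part that bears it (a point fixed in the world has none). Each returns a list of dicts, best first, with "conf" (0 to 1); they miss things now and then, are a little off and sometimes report something else, mostly with a low value. They report only what shows in the picture. A call takes as long as a camera call. They do not tell look-alikes from the thing itself.
- recognise(camera, label): "rect" ([left, top, width, height] in pixels, round what is visible of it).
The state is a dict: "time_s": time; "q": joint angles; "qvel": joint speeds; "joint_torque": joint torques, N m; "ee_pos": TCP position; "tool_rot": TCP orientation; "wrist_force": force on the tool from outside, world axes, zero at the start; "moment": the same for the moment, N m; "finger_gap": finger opening in m.
Only numpy, scipy, OpenCV 4.12 (cv2) and the standard library are available. Lean on these libraries where they do the work, as an engineer would, in place of code of your own. Each camera call takes 0.05 s, during which the arm holds its last target. There are 200 camera calls.

## Task

Take hold of the orange tab on the blue lid of the specimen pot and tip that side of the lid well up (about 20 degrees) while the opposite edge still rests on the pot; then lift the lid off, set it down flat and right way up, wholly on the round rubber mat, and let go of it. Then lift the steel test bar out of the pot and set it down, not dropped, centred and square across the two anvils of the bend fixture, and let go. Leave the other things on the bench where they are.

Things in the scene. Friction and masses are not known exactly. Their poses are not given: they have to be found in the camera images.
- pot_rim (a point): Centre of the mouth of the open aluminium specimen pot, at rim height, 70 mm above the bench. The pot is round with a blue band, outer diameter 156 mm, wall 6 mm, inner diameter 144 mm, inner floor 20 mm above the bench; it is fixed to the bench. z up.
- lid_mid (a point): Loose blue plastic lid (about 0.2 kg) lying on the pot's rim: a disc 164 mm across and 5 mm thick, with a plug 134 mm across and 8 mm deep below it that sits loosely in the pot's mouth. This point is the disc's centre, on the underside of the disc (where it meets the rim; 8 mm above the plug's underside). x points towards the tab, z up through the lid's top.
- lid_tab (a point): Centre of the orange upright tab fixed on top of the lid: 30 mm long along the lid's x (radially), 12 mm thick (along y, grip it across this), 36 mm high above the disc's top. It lies 60 mm from the lid's centre along x and 23 mm above lid_mid. Same axes as lid_mid.
- lid_far (a point): Point on the lid's underside over the pot's rim, opposite the tab, 78 mm from the lid's centre along -x: the lid tips about here.
- bar_mid (a point): Centre of the loose steel test bar, 110 x 22 x 22 mm (length along its x), about 0.4 kg, red bands near its ends; it lies flat on the pot's inner floor, hidden by the lid at first. z up.
- mat_top (a point): Centre of the top of the round black rubber mat with a yellow ring, 224 mm across, 4 mm thick, fixed on the bench.
- fixture_seat (a point): Bend fixture fixed to the bench: grey base plate 150 x 75 x 15 mm with two steel round-topped anvils, 80 mm apart along x (centre to centre), each 18 mm wide along x and 60 mm long along y, tops 45 mm above the bench. This point is midway between them at the height of their tops; a loaded bar lies along its x, its centre 11 mm above this point.
- caliper: Bystander, leave alone: digital caliper, 190 mm long, lying flat. Origin at the underside.
- tape: Bystander, leave alone: yellow tape roll, 90 mm across, 24 mm high. Origin at the underside.
- carton: Bystander, leave alone: small cardboard box, 90 x 130 x 45 mm. Origin at the underside.
- jar: Bystander, leave alone: amber jar with a cap, 60 mm across, 85 mm tall. Origin at the underside.
- marker: Bystander, leave alone: red and black marker pen, about 125 mm long, lying down. Origin at the underside.
- sample: Bystander, leave alone: copper dumb-bell sample, 110 mm long, 25 mm high. Origin at the underside.
- lid: the lid as a whole (see lid_mid; its origin is the same point)
- bar: the bar as a whole (see bar_mid); origin at the centre of its underside, 11 mm below bar_mid
- mat: the mat as a whole (see mat_top); origin on the bench
- fixture: the fixture as a whole (see fixture_seat); origin on the bench
There are look-alikes about, which are no part of the job. Leave any pink look-alike of the lid alone.

How it is judged (in metres and radians):
On the way, in this order (a step that is already met when the one before it is completed fails the run):
1. the lid is held and tipped up more than 10 degrees while its edge opposite the tab is still within 12 mm of the rim's height and within 20 mm of its place over the rim (angle between lid_mid's own z axis and vertical above 0.175 rad and z of lid_far in the frame of pot_rim between -0.012 and 0.012 m and horizontal distance between lid_far and pot_rim between 0.058 and 0.098 m and z of lid_tab in the frame of lid_far above 0 m and z of lid_tab in the frame of pot_rim above 0.04 m and contact force between the fingers and lid above 0.3 N), for 0.1 s.
2. the lid is set down on the mat: it touches the mat while still held (contact force between lid and mat above 0.2 N and contact force between the fingers and lid above 0.2 N), for 0.04 s.
3. the lid lies flat, right way up, wholly on the mat, released (horizontal distance between lid_mid and mat_top below 0.03 m and z of lid_mid in the frame of mat_top between 0.004 and 0.013 m and angle between lid_mid's own z axis and vertical below 0.06 rad and contact force between the fingers and lid below 0.05 N), for 0.2 s.
4. the bar is set down on the fixture: it rests on it while still held (contact force between bar and fixture above 0.2 N and contact force between the fingers and bar above 0.2 N), for 0.04 s.
At the end, for the whole second after the job is handed in: The lid lies flat (within 0.06 rad), right way up, on the mat, its centre within 30 mm of the mat's centre; the bar lies on both anvils, its centre within 10 mm of the fixture's centre along the bar and 15 mm across, square within 0.12 rad; both are released and at rest (all of step 3 and x of bar_mid in the frame of fixture_seat between -0.01 and 0.01 m and y of bar_mid in the frame of fixture_seat between -0.015 and 0.015 m and z of bar_mid in the frame of fixture_seat between 0.007 and 0.014 m and angle between the x axis of bar_mid and the x axis of fixture_seat, either way round below 0.12 rad and linear speed of each of lid, bar below 0.02 m/s and contact force between the fingers and bar below 0.05 N); the robot touches nothing.
It fails at once if a bystander is moved more than 30 mm (distance of any of caliper, tape, carton, jar, marker, sample from where it was at the start of the episode above 0.03 m).
It also fails if it takes over 72 s, if anything falls off the work surface, if the arm or the gripper's body presses on something with over 40 N, if the wrist force passes 120 N, or if a joint passes its speed limit or range.

## Working session

There is one attempt and no reset: what is moved stays moved. The work goes in short steps, Python scripts to look and compute and a tool call to move; the robot and the scene stay as the last step left them, time stands still between calls to the robot, and variables do not carry over. Pictures are saved under pics/ and viewed, about 8 in all and at most 12, crops included, and the job is handed in when it is done.

Besides the shell and the picture viewer there is one more tool, called after "Emit:" by a JSON object that holds its "method" and its "body". send_rows: Moves the arm, as the interface text tells. Its arguments: {"type":"object","properties":{"commands":{"type":"array"},"claw":{"type":"number"}},"required":["commands"]}

```bash
mkdir -p pics
cat > h.py <<'E'
from bench import *
import numpy as np, cv2
from scipy.spatial.transform import Rotation as R
def pose():
    s=observe(); return np.array(s["ee_pos"]),R.from_euler('xyz',s["tool_rot"],degrees=True).as_matrix(),s
def cam(name):
    p=camera_params(name); K=np.array(p["camera_matrix"])
    if "mount" in p:
        t,Rm,_=pose(); T=np.eye(4);T[:3,:3]=Rm;T[:3,3]=t
        T=T@np.array(p["mount"]); return K,T[:3,:3],T[:3,3],p
    a=np.array(p["attitude"],float)
    A=a if a.shape==(3,3) else R.from_euler('xyz',a,degrees=True).as_matrix()
    return K,A,np.array(p["eye"]),p
def pix2w(c,u,v,z):
    K,A,e,p=c; d=np.linalg.inv(K)@[u,v,1]; d=A@(d*[1,-1,-1]); return e+d*(z-e[2])/d[2]
def w2pix(c,P):
    K,A,e,p=c; q=(A.T@(np.atleast_2d(P)-e).T).T*[1,-1,-1]; q=(K@q.T).T; return q[:,:2]/q[:,2:]
def shot(name,f):
    c=cam(name); im=camera(name); cv2.imwrite(f"pics/{f}.png",im[:,:,::-1]); return c,im
E
python3 - <<'E'
from h import *
for n in ["scene","side"]:
    c,im=shot(n,n+"0"); print(n,c[3])
    for l in ["lid","lid_tab","pot_rim","mat","fixture","bar","caliper","tape","carton","jar","marker","sample"]:
        try: print(l,[( np.round(d["rect"]).astype(int).tolist(),round(d["conf"],2)) for d in recognise(n,l)[:3]])
        except Exception as e: print(l,e)
c=cam("wrist");print(c[3])
a=cv2.imread("pics/scene0.png");b=cv2.imread("pics/side0.png")
E
```

```text
scene {'camera_matrix': array([[452.96560114,   0.        , 268.23966806],
       [  0.        , 452.96560114, 202.53954655],
       [  0.        ,   0.        ,   1.        ]]), 'eye': array([ 1.14431273, -0.67007539,  0.93369609]), 'attitude': array([48.95675372,  0.45653134, 46.11839597])}
lid [([316, 144, 41, 28], 0.77), ([261, 136, 31, 22], 0.55), ([289, 192, 40, 11], 0.24)]
lid_tab [([319, 142, 39, 32], 0.76), ([264, 134, 23, 20], 0.51)]
pot_rim [([306, 168, 49, 25], 0.57), ([317, 143, 41, 30], 0.24)]
mat [([119, 252, 87, 67], 0.56)]
fixture [([283, 218, 48, 50], 0.67)]
bar [([284, 219, 43, 47], 0.31)]
caliper [([380, 204, 36, 44], 0.7)]
tape [([245, 313, 42, 41], 0.62)]
carton [([119, 251, 87, 71], 0.15)]
jar [([173, 345, 31, 46], 0.62), ([318, 143, 39, 35], 0.56)]
marker [([290, 195, 36, 11], 0.66), ([378, 206, 38, 40], 0.19)]
sample [([222, 229, 10, 33], 0.79), ([323, 145, 32, 28], 0.58)]
side {'camera_matrix': array([[425.18175272,   0.        , 282.06263064],
       [  0.        , 425.18175272, 203.12743892],
       [  0.        ,   0.        ,   1.        ]]), 'eye': arra
[... 522 characters left out ...]
tape [([388, 216, 33, 30], 0.72)]
carton [([210, 122, 42, 29], 0.96), ([446, 244, 36, 40], 0.36)]
jar [([448, 246, 34, 37], 0.86)]
marker []
sample [([289, 250, 42, 14], 0.77)]
{'camera_matrix': array([[293.50847758,   0.        , 275.81666929],
       [  0.        , 293.50847758, 210.86031186],
       [  0.        ,   0.        ,   1.        ]]), 'mount': array([[ 9.99999620e-01,  2.95130543e-04, -8.20761092e-04,
        -7.62567421e-04],
       [ 3.56224331e-05, -9.54047282e-01, -2.99656106e-01,
        -7.69805354e-02],
       [-8.71482558e-04,  2.99655963e-01, -9.54046930e-01,
        -1.43369565e-01],
       [ 0.00000000e+00,  0.00000000e+00,  0.00000000e+00,
         1.00000000e+00]])}
```

View pics/scene0.png

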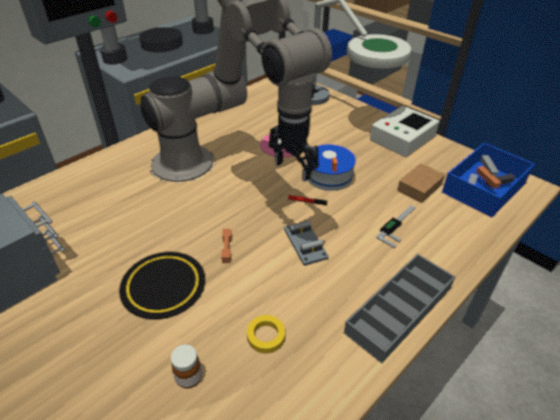

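View pics/side0.png

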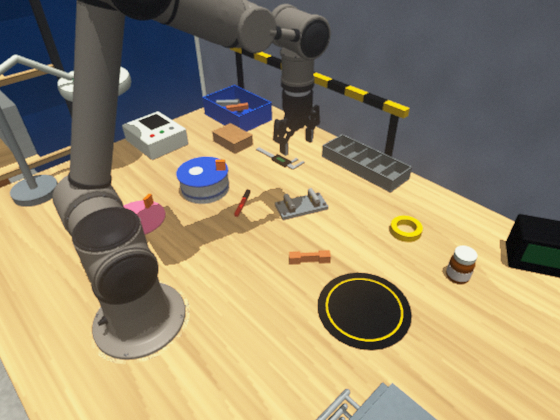

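Blue lid on the pot: side (203,172), scene (333,158), with an orange tab at side (220,164). The pink disc at side (148,215), scene (277,146), also has an orange tab; it is the look-alike, so I leave it alone. Next I work out positions and an enlarged crop.

Run:
```python
from h import *
S=cam("side");C=cam("scene")
f=lambda c,u,v,z:np.round(pix2w(c,u,v,z),3)[:2]
im={n:cv2.imread(f"pics/{n}0.png") for n in("side","scene")}
def blob(n,box,lo,hi):
    x,y,w,h=box; m=cv2.inRange(cv2.cvtColor(im[n][y:y+h,x:x+w],cv2.COLOR_BGR2HSV),lo,hi)
    k,l,s,cc=cv2.connectedComponentsWithStats(m); i=1+s[1:,4].argmax(); return s[i]+[x,y,0,0,0],cc[i]+[x,y]
for n,c,b,tb in(("side",S,(170,150,66,60),(208,152,25,24)),("scene",C,(300,138,62,55),(322,142,25,25))):
    s,cc=blob(n,b,(105,120,60),(125,255,255)); print(n,"blue",s,cc,f(c,*cc,.075))
    s,cc=blob(n,tb,(3,120,90),(16,255,255)); print(n,"tab",s,cc,f(c,*cc,.093))
    mb=(310,268,110,85) if n=="side" else (112,246,100,80)
    s,cc=blob(n,mb,(0,0,0),(180,255,60)); print(n,"mat",s,cc,f(c,s[0]+s[2]/2,s[1]+s[3]/2,.004))
print("fixture",f(S,301,204,.02),f(C,306,243,.02))
print("anvils side(293,201)(315,197)",f(S,293,201,.035),f(S,315,197,.035), "scene",f(C,298,229,.035),f(C,312,247,.035))
print("marker",f(S,243,202,.01),f(C,307,200,.01),"sample",f(S,310,257,.015),f(C,227,245,.015),"caliper",f(S,280,158,.01),f(C,396,226,.01),"pink",f(S,145,217,.02),"carton",f(S,232,138,.03))
a=cv2.resize(im["side"][130:245,110:250],None,fx=4,fy=4,interpolation=cv2.INTER_CUBIC);cv2.imwrite("pics/crop1.png",a)
```

```text
side blue [177 157  51  30 973] [200.31551901 172.29085303] [0.398 0.299]
side tab [216 159   9  11  87] [220.26436782 164.28735632] [0.455 0.268]
side mat [ 329  280   71   59 3209] [363.92957308 308.98660019] [ 0.4   -0.358]
scene blue [314 145  41  30 777] [334.31917632 159.88674389] [0.427 0.307]
scene tab [333 158   4   9  27] [334.03703704 162.14814815] [0.449 0.276]
scene mat [ 130  259   65   50 2490] [161.86305221 283.64417671] [ 0.41  -0.355]
fixture [0.561 0.013] [0.58  0.008]
anvils side(293,201)(315,197) [0.54  0.027] [ 0.602 -0.006] scene [0.536 0.021] [ 0.611 -0.002]
marker [0.447 0.154] [0.45  0.155] sample [ 0.423 -0.156] [ 0.428 -0.151] caliper [0.7   0.254] [0.711 0.254] pink [0.186 0.294] carton [0.644 0.456]
```

View pics/crop1.png

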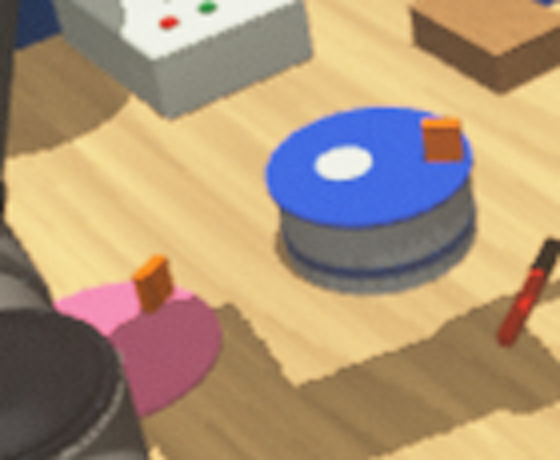

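The crop confirms it: the blue lid on the pot at crop (370,165), tab at (441,140) pointing right; the pink one at (150,330) lies near the base. Now a wrist look from the start pose, which should show the fixture.

```bash
cat >> h.py <<'E'
def delta(P,yaw,tilt=None,base=None):
    """shift,rotvec from present measured pose to TCP P, tool down with tool x at world yaw"""
    t,Rm,_=pose() if base is None else base
    a=np.radians(yaw); X=np.array([np.cos(a),np.sin(a),0]); Z=np.array([0,0,-1.]); Rt=np.c_[X,np.cross(Z,X),Z]
    if tilt is not None: Rt=Rt@R.from_rotvec([tilt,0,0],degrees=True).as_matrix()
    return np.round(Rm.T@(np.array(P)-t),4),np.round(R.from_matrix(Rm.T@Rt).as_rotvec(degrees=True),2)
E
python3 - <<'E'
from h import *
c,im=shot("wrist","w1"); t,Rm,s=pose(); print(s["time_s"],t,s["tool_rot"]);print(Rm.round(3), s["q"], s["wrist_force"])
for l in ["fixture","lid","lid_tab"]: print(l,recognise("wrist",l)[:2])
for y in (60,240,-120): print(y,delta([.45,.27,.24],y))
E
```

```text
1.35 [5.25015168e-01 1.15349697e-05 2.31322404e-01] [ 1.79997856e+02 -4.37379937e-03  3.43794094e-03]
[[ 1.  0.  0.]
 [ 0. -1. -0.]
 [ 0.  0. -1.]] [-8.36521461e+00  1.95952673e+01  8.73241862e+01 -1.55190407e-03
  7.30759072e+01 -8.36820077e+00] [-0.1934276  -0.18063297  0.45543872]
fixture [{'rect': [244.0, 115.8, 134.2, 98.7], 'conf': 0.79}]
lid []
lid_tab []
60 (array([-0.075 , -0.27  , -0.0087]), array([ 0.e+00, -1.e-02, -6.e+01]))
240 (array([-0.075 , -0.27  , -0.0087]), array([-1.0e-02, -1.0e-02,  1.2e+02]))
-120 (array([-0.075 , -0.27  , -0.0087]), array([-1.0e-02, -1.0e-02,  1.2e+02]))
```

View pics/w1.png

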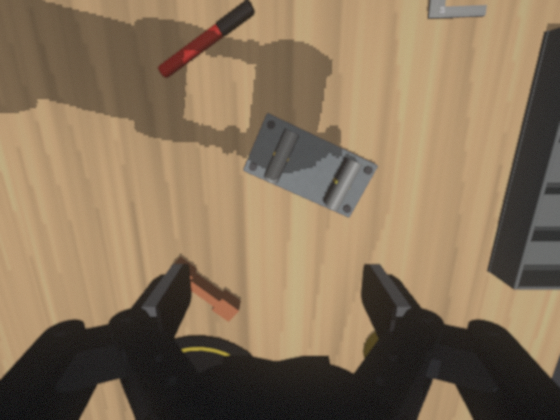

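Fixture plate corners at about (268,115), (377,165), (349,216), (244,168); marker upper left, sample at lower left. Now over the tab.

Emit:
{"method": "send_rows", "body": {"commands": [-0.008,-0.027,0,0,0,-6,-0.015,-0.054,0,0,0,-12,-0.023,-0.081,0,0,0,-18,-0.03,-0.108,0,0,0,-24,-0.0375,-0.135,0,0,0,-30], "claw": 0}}

```text
time_s: 1.92
ee_pos: [0.4871, 0.1361, 0.2314]
tool_rot: [180.0, -0.0, 30.3]
wrist_force: [0.5, -0.2, 0.4]
finger_gap: 0.0849
```

Emit:
{"method": "send_rows", "body": {"commands": [0.007,-0.027,0,0,0,-6,0.014,-0.054,0,0,0,-12,0.021,-0.081,0,0,0,-18,0.028,-0.108,0,0,0,-24,0.035,-0.1357,0,0,0,-30]}}

```text
time_s: 2.33
ee_pos: [0.4495, 0.2713, 0.2314]
tool_rot: [180.0, -0.0, 60.3]
wrist_force: [1.0, 0.6, 0.6]
finger_gap: 0.0852
```

Run:
```python
from h import *
c,im=shot("wrist","w2"); t,Rm,s=pose(); print(s["time_s"],t,s["tool_rot"],s["q"])
for l in ["lid","lid_tab"]: print(l,recognise("wrist",l)[:2])
hsv=cv2.cvtColor(im,cv2.COLOR_RGB2HSV)
def big(lo,hi):
    m=cv2.inRange(hsv,lo,hi); k,l,s,cc=cv2.connectedComponentsWithStats(m); i=1+s[1:,4].argmax(); return (l==i).astype(np.uint8)
m=big((105,120,60),(125,255,255)); h=cv2.convexHull(max(cv2.findContours(m,0,1)[0],key=len)); e=cv2.fitEllipse(h); print("lid ell",e,pix2w(c,*e[0],.075))
m=big((3,130,80),(16,255,255)); cn=max(cv2.findContours(m,0,1)[0],key=len); b=cv2.boxPoints(cv2.minAreaRect(cn)); print("tab",cn[:,0].mean(0),b.round(0).tolist(),[pix2w(c,*q,.111)[:2].round(4).tolist() for q in b])
```

```text
2.3833 [0.44791811 0.27544414 0.23137693] [-1.79890248e+02 -1.30989645e-01  6.07996969e+01] [ 23.13428529  19.646296    87.23964635   0.17447479  73.07750512
 -37.71626956]
lid [{'rect': [147.9, 0.2, 82.6, 15.2], 'conf': 0.71}, {'rect': [206.5, 54.7, 161.7, 171.9], 'conf': 0.61}]
lid_tab [{'rect': [147.8, 0.0, 78.6, 13.7], 'conf': 0.63}, {'rect': [205.0, 50.1, 163.5, 176.9], 'conf': 0.57}]
lid ell ((286.40576171875, 136.0806121826172), (161.07460021972656, 165.84434509277344), 12.683990478515625) [0.40197177 0.31055786 0.075     ]
tab [  6.98170732 313.43902439] [[0.0, 347.0], [0.0, 279.0], [17.0, 279.0], [17.0, 347.0]] [[0.4403, -0.0736], [0.3785, -0.0108], [0.3871, 0.0042], [0.4496, -0.0574]]
```

View pics/w2.png

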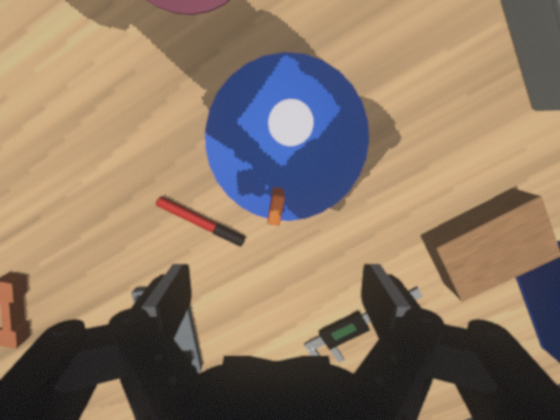

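Blue lid centre at (286,136) with white label at (290,122); its tab at (277,205) on the near side, pink lid at the top edge. I fit the lid's yaw with a projected tab model, and the fixture pose from w1's corners.

Run:
```python
from h import *
from scipy.optimize import minimize
im=cv2.imread("pics/w2.png"); p=camera_params("wrist"); K=np.array(p["camera_matrix"])
def camat(t,rpy):
    T=np.eye(4);T[:3,:3]=R.from_euler('xyz',rpy,degrees=True).as_matrix();T[:3,3]=t;T=T@np.array(p["mount"]);return K,T[:3,:3],T[:3,3],p
c=camat([0.44791811,0.27544414,0.23137693],[-179.890248,-.130989645,60.7996969])
hsv=cv2.cvtColor(im,cv2.COLOR_BGR2HSV); m=np.zeros(im.shape[:2],np.uint8)
m[175:235,250:310]=cv2.inRange(hsv,(2,120,60),(18,255,255))[175:235,250:310]; print("orange px",(m>0).sum())
q=np.array([[x,y,z] for x in(.045,.075) for y in(-.006,.006) for z in(.075,.111)])
def cost(v):
    a=np.radians(v[2]); P=np.c_[v[0]+q[:,0]*np.cos(a)-q[:,1]*np.sin(a), v[1]+q[:,0]*np.sin(a)+q[:,1]*np.cos(a), q[:,2]]
    big=np.zeros((420*4,560*4),np.uint8); cv2.fillConvexPoly(big,cv2.convexHull((w2pix(c,P)*4+2).astype(np.int32)),255)
    k=cv2.resize(big,(560,420),interpolation=cv2.INTER_AREA)/255.; M=m/255.
    return 1-np.minimum(k,M).sum()/np.maximum(k,M).sum()
best=min(((cost([.402,.3106,y]),y) for y in np.arange(-60,10,1)))
r=minimize(cost,[.402,.3106,best[1]],method="Nelder-Mead",options=dict(initial_simplex=np.array([.402,.3106,best[1]])+np.array([[0,0,0],[.004,0,0],[0,.004,0],[0,0,5]])))
print(best,r.x,r.fun); v=r.x; a=np.radians(v[2]);tab=[v[0]+.06*np.cos(a),v[1]+.06*np.sin(a)];print("tab",tab)
c1=camat([.525015,0,.231322],[179.997856,-.0043738,.003438])
F=np.array([pix2w(c1,u,w,.015) for u,w in((268,115),(377,165),(349,216),(244,168))]);print("fix",F.round(4)[:,:2].tolist(),F.mean(0)); 
d=F[1]-F[0]+F[2]-F[3];print("yaw",np.degrees(np.arctan2(d[1],d[0])),[np.linalg.norm(F[i]-F[i-1]).round(3) for i in range(4)])
A=[pix2w(c1,u,w,.045) for u,w in((282,154),(344,183))];print(np.array(A))
print(pose()[0],delta([*tab,.08],v[2]+90))
```

```text
orange px 384
(np.float64(0.33793222882872487), np.int64(-37)) [  0.40526622   0.3083887  -37.2551938 ] 0.26073325325416064
tab [np.float64(0.4530230495269132), np.float64(0.27206673345954474)]
fix [[0.516, 0.0813], [0.6491, 0.023], [0.6197, -0.0428], [0.4861, 0.0194]] [0.5677132  0.02021129 0.015     ]
yaw -24.296256829348337 [np.float64(0.069), np.float64(0.145), np.float64(0.072), np.float64(0.147)]
[[0.53198105 0.03978535 0.045     ]
 [0.60309613 0.00701006 0.045     ]]
[0.44927406 0.27153464 0.23122223] (array([0.0023, 0.003 , 0.1512]), array([-0.  , -0.  ,  7.42]))
```

Emit:
{"method": "send_rows", "body": {"commands": [0.001,0.001,0.03,0,0,3,0.002,0.002,0.065,0,0,6,0.0023,0.003,0.1,0,0,7.4,0.0023,0.003,0.128,0,0,7.4,0.0023,0.003,0.148,0,0,7.4]}}

```text
time_s: 2.9
ee_pos: [0.453, 0.2689, 0.0807]
tool_rot: [-179.9, 0.2, 52.4]
wrist_force: [0.6, -0.3, 0.0]
finger_gap: 0.0853
```

Emit:
{"method": "send_rows", "body": {"commands": [0,0,0,0,0,0,0,0,0,0,0,0,0,0,0,0,0,0,0,0,0,0,0,0,0,0,0,0,0,0], "claw": 255}}

```text
time_s: 3.32
ee_pos: [0.4547, 0.2708, 0.0849]
tool_rot: [179.9, -0.2, 52.6]
wrist_force: [0.6, 0.0, -0.2]
finger_gap: 0.0255
```

Emit:
{"method": "send_rows", "body": {"commands": [0,0,0,0,0,0,0,0,0,0,0,0,0,0,0,0,0,0,0,0,0,0,0,0,0,0,0,0,0,0]}}

```text
time_s: 3.73
ee_pos: [0.4544, 0.2708, 0.0847]
tool_rot: [179.9, -0.1, 52.6]
wrist_force: [-0.4, -1.5, 5.6]
finger_gap: 0.0113
```

Run:
```python
from h import *
t,Rm,s=pose(); print(s["time_s"],t,s["tool_rot"],s["q"],s["finger_gap"],s["wrist_force"])
# arc rows: rotate about far point, 138 mm behind tab (along -tool y), height .07
yaw=s["tool_rot"][2]; u=Rm[:,1]; piv=t-u*.138; piv[2]=.070
for th in range(4,25,4):
    D=R.from_rotvec(-np.cross([0,0,1],u)*np.radians(th)).as_matrix()
    n=piv+D@(t-piv); print(th,(Rm.T@(n-t)).round(4),R.from_matrix(Rm.T@D@Rm).as_rotvec(degrees=True).round(2))
```

```text
3.7333 [0.45443468 0.27077954 0.08468325] [ 1.79907848e+02 -1.13109846e-01  5.26356115e+01] [ 2.24987292e+01  2.93275337e+01  9.77671968e+01 -2.87734546e-02
  5.27611859e+01 -3.01194082e+01] 0.011259094759673636 [-0.44558597 -1.5098079   5.56323378]
4 [ 0.     -0.0013 -0.0096] [-4.    0.   -0.01]
8 [ 0.     -0.0034 -0.0191] [-8.    0.   -0.02]
12 [ 0.0001 -0.006  -0.0284] [-12.     0.    -0.02]
16 [ 0.0001 -0.0093 -0.0375] [-16.     0.    -0.03]
20 [ 0.0001 -0.0133 -0.0463] [-20.     0.    -0.04]
24 [ 0.0001 -0.0178 -0.0549] [-24.     0.    -0.05]
```

Emit:
{"method": "send_rows", "body": {"commands": [0,-0.0005,-0.0048,-2,0,0,0,-0.0013,-0.0096,-4,0,0,0,-0.0034,-0.0191,-8,0,0,0,-0.006,-0.0284,-12,0,0,0,-0.0093,-0.0375,-16,0,0]}}

```text
time_s: 4.15
ee_pos: [0.4468, 0.2762, 0.1219]
tool_rot: [163.8, -0.1, 52.6]
wrist_force: [0.1, -0.4, -2.0]
finger_gap: 0.0108
```

Run:
```python
from h import *
t,Rm,s=pose(); print(s["time_s"],t,s["tool_rot"],s["q"],s["finger_gap"],s["wrist_force"])
c,im=shot("scene","s2"); c,im2=shot("side","d2")
a=np.hstack([cv2.resize(im[100:220,260:400],None,fx=2.8,fy=2.8),cv2.resize(im2[100:220,140:280],None,fx=2.8,fy=2.8)])
cv2.imwrite("pics/tip.png",a[:,:,::-1])
```

```text
4.15 [0.44675067 0.27615077 0.12190586] [ 1.63781493e+02 -1.02422276e-01  5.25533785e+01] [ 32.32993502  24.90010502 100.76769815 -19.88765404  50.23609663
  -7.95804954] 0.010817342856898815 [ 0.10947431 -0.414475   -2.04951177]
```

View pics/tip.png

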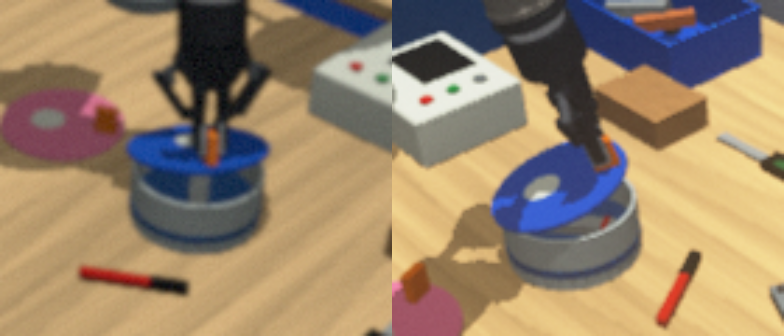

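The tip worked (left crop: lid open with the bar visible inside; right crop: far edge still on the rim). I'll complete 20°, hold, then lift straight up and untilt.

Emit:
{"method": "send_rows", "body": {"commands": [0,-0.0005,-0.0048,-2,0,0,0,-0.0013,-0.0096,-4,0,0,0,-0.0013,-0.0096,-4,0,0,0,-0.0013,-0.0096,-4,0,0,0,-0.0013,-0.0096,-4,0,0]}}

```text
time_s: 4.67
ee_pos: [0.4432, 0.2783, 0.1292]
tool_rot: [160.1, 0.0, 52.6]
wrist_force: [-1.0, -0.2, -1.5]
finger_gap: 0.011
```

Run:
```python
from h import *
t,Rm,s=pose(); print(s["time_s"],t,s["tool_rot"],s["finger_gap"],s["wrist_force"])
print("lift", (Rm.T@[0,0,.12]).round(4))
# mat estimate from side and scene: ellipse of dark region hull at z=.004
for n,b in(("side",(305,262,120,95)),("scene",(105,240,112,88))):
    im=cv2.imread(f"pics/{n}0.png"); x,y,w,h=b; g=cv2.inRange(cv2.cvtColor(im[y:y+h,x:x+w],cv2.COLOR_BGR2HSV),(20,100,110),(32,255,255))
    g2=cv2.inRange(cv2.cvtColor(im[y:y+h,x:x+w],cv2.COLOR_BGR2GRAY),0,70)
    k,l,s_,cc=cv2.connectedComponentsWithStats(g2); mm=np.isin(l,[i for i in range(1,k) if s_[i,4]>150]).astype(np.uint8)
    P=np.vstack([q for q in cv2.findContours(mm,0,1)[0]]); H=cv2.convexHull(P)[:,0]+[x,y]
    c=cam(n); W=np.array([pix2w(c,*q,.004)[:2] for q in H]); (cx,cy),r=cv2.minEnclosingCircle(W.astype(np.float32)); print(n,cx,cy,r)
```

```text
4.6667 [0.44322254 0.27833846 0.12921717] [1.60116166e+02 3.24701596e-02 5.25744357e+01] 0.010959404171806719 [-1.02406942 -0.18153126 -1.50826846]
lift [-1.000e-04  4.080e-02 -1.128e-01]
side 0.4022482633590698 -0.35328325629234314 0.11081977933645248
scene 0.406577467918396 -0.35251128673553467 0.10968226194381714
```

Emit:
{"method": "send_rows", "body": {"commands": [0,0.005,-0.015,0,0,0,0,0.012,-0.035,4,0,0,0,0.02,-0.055,9,0,0,0,0.027,-0.073,15,0,0,0,0.0306,-0.0846,20,0,0]}}

```text
time_s: 5.08
ee_pos: [0.4446, 0.279, 0.2224]
tool_rot: [-179.8, -0.3, 52.7]
wrist_force: [1.4, -0.1, -2.9]
finger_gap: 0.011
```

Emit:
{"method": "send_rows", "body": {"commands": [-0.015,0.01,0,0,0,1.5,-0.045,0.029,0,0,0,5,-0.078,0.05,0,0,0,9,-0.111,0.072,0,0,0,13,-0.1452,0.0938,0,0,0,16.9]}}

```text
time_s: 5.5
ee_pos: [0.4293, 0.1043, 0.2194]
tool_rot: [-180.0, -0.0, 35.5]
wrist_force: [0.5, -0.6, -2.9]
finger_gap: 0.011
```

Emit:
{"method": "send_rows", "body": {"commands": [-0.0223,0.0264,0,0,0,3.4,-0.0446,0.0528,0,0,0,6.8,-0.067,0.0791,0,0,0,10.1,-0.0893,0.1055,0,0,0,13.5,-0.1116,0.1319,0,0,0,16.9]}}

```text
time_s: 5.92
ee_pos: [0.4154, -0.0681, 0.2196]
tool_rot: [-180.0, -0.0, 18.6]
wrist_force: [1.0, 0.3, -2.4]
finger_gap: 0.0113
```

Emit:
{"method": "send_rows", "body": {"commands": [-0.0137,0.0317,0,0,0,3.4,-0.0274,0.0635,0,0,0,6.8,-0.0411,0.0952,0,0,0,10.1,-0.0548,0.127,0,0,0,13.5,-0.0685,0.1587,0,0,0,16.9]}}

```text
time_s: 6.33
ee_pos: [0.4014, -0.2406, 0.2195]
tool_rot: [-180.0, -0.0, 1.7]
wrist_force: [1.3, -0.4, -3.4]
finger_gap: 0.0109
```

Emit:
{"method": "send_rows", "body": {"commands": [-0.004,0.036,0,0,0,4,-0.008,0.073,0,0,0,8,-0.012,0.11,0,0,0,12,-0.016,0.145,0,0,0,15,-0.0194,0.1717,0,0,0,16.9]}}

```text
time_s: 6.75
ee_pos: [0.3871, -0.414, 0.2191]
tool_rot: [-180.0, -0.0, -15.3]
wrist_force: [0.4, -0.2, -2.5]
finger_gap: 0.0111
```

Run:
```python
from h import *
t,Rm,s=pose(); print(s["time_s"],t,s["tool_rot"],s["q"],s["finger_gap"],s["wrist_force"])
c,im=shot("side","d3"); t,Rm,s=pose(); print(t); c2,im2=shot("wrist","w3")
a=np.hstack([cv2.resize(im[200:380,280:500],(400,327)),cv2.resize(im2,(400,327),interpolation=cv2.INTER_AREA)])
cv2.imwrite("pics/carry.png",a[:,:,::-1])
```

```text
6.75 [ 0.38712519 -0.41403807  0.21908245] [-1.79987333e+02 -3.72975516e-02 -1.52511614e+01] [-5.46888602e+01  2.45216415e+01  8.17275894e+01  3.48726670e-02
  7.37300134e+01 -3.94474669e+01] 0.011054765846933034 [ 0.40933557 -0.16237893 -2.52353796]
[ 0.38649088 -0.41823521  0.21882816]
```

View pics/carry.png

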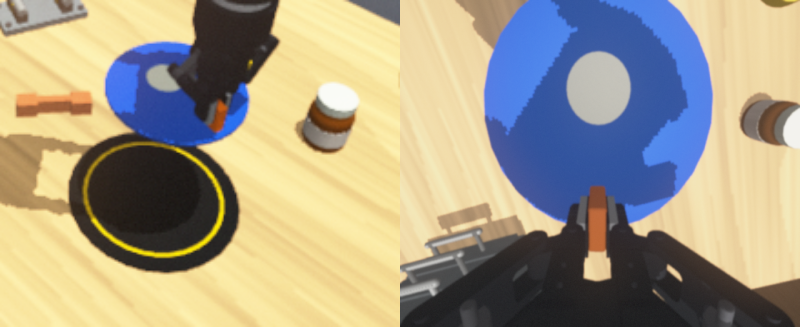

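Lid level in the grip, mat below it, jar clear to the right. Lower it.

Emit:
{"method": "send_rows", "body": {"commands": [0,0,0.03,0,0,0,0,0,0.07,0,0,0,0,0,0.11,0,0,0,0,0,0.15,0,0,0,0,0,0.18,0,0,0]}}

```text
time_s: 7.27
ee_pos: [0.3871, -0.4091, 0.0364]
tool_rot: [-179.8, 0.1, -15.0]
wrist_force: [-0.8, -0.4, -2.5]
finger_gap: 0.0109
```

Emit:
{"method": "send_rows", "body": {"commands": [0,0,0.002,0,0,0,0,0,0.004,0,0,0,0,0,0.007,0,0,0,0,0,0.01,0,0,0,0,0,0.01,0,0,0]}}

```text
time_s: 7.68
ee_pos: [0.389, -0.4113, 0.0312]
tool_rot: [179.9, -0.1, -15.0]
wrist_force: [-0.1, 1.1, -2.3]
finger_gap: 0.0109
```

Emit:
{"method": "send_rows", "body": {"commands": [0,0,0.001,0,0,0,0,0,0.002,0,0,0,0,0,0.003,0,0,0,0,0,0.004,0,0,0,0,0,0.004,0,0,0]}}

```text
time_s: 8.1
ee_pos: [0.3886, -0.4107, 0.0267]
tool_rot: [180.0, -0.1, -15.0]
wrist_force: [-1.0, 2.5, 5.5]
finger_gap: 0.0108
```

Emit:
{"method": "send_rows", "body": {"commands": [0,0,0.001,0,0,0,0,0,0.002,0,0,0,0,0,0.002,0,0,0,0,0,0.002,0,0,0,0,0,0.002,0,0,0]}}

```text
time_s: 8.52
ee_pos: [0.3886, -0.4108, 0.0267]
tool_rot: [179.9, -0.1, -15.0]
wrist_force: [-4.3, 6.1, 21.3]
finger_gap: 0.0108
```

Contact confirmed (+20 N, at the expected height). Release and rise straight up.

Emit:
{"method": "send_rows", "body": {"commands": [0,0,-0.002,0,0,0,0,0,-0.002,0,0,0,0,0,-0.002,0,0,0,0,0,-0.002,0,0,0,0,0,-0.002,0,0,0], "claw": 0}}

```text
time_s: 8.93
ee_pos: [0.3883, -0.4104, 0.0254]
tool_rot: [-180.0, 0.0, -15.0]
wrist_force: [1.3, 0.0, 0.3]
finger_gap: 0.0709
```

Emit:
{"method": "send_rows", "body": {"commands": [0,0,-0.01,0,0,0,0,0,-0.04,0,0,0,0,0,-0.08,0,0,0,0,0,-0.12,0,0,0,0,0,-0.16,0,0,0]}}

```text
time_s: 9.35
ee_pos: [0.3881, -0.41, 0.1879]
tool_rot: [-180.0, 0.0, -15.0]
wrist_force: [0.6, -1.6, 0.9]
finger_gap: 0.0855
```

Emit:
{"method": "send_rows", "body": {"commands": [0,0,-0.02,0,0,0,0,0,-0.05,0,0,0,0,0,-0.05,0,0,0,0,0,-0.05,0,0,0,0,0,-0.05,0,0,0]}}

```text
time_s: 9.77
ee_pos: [0.3881, -0.4101, 0.2354]
tool_rot: [-180.0, 0.0, -15.0]
wrist_force: [-0.9, 0.1, -1.3]
finger_gap: 0.0854
```

Run:
```python
from h import *
t,Rm,s=pose(); print(s["time_s"],t,s["tool_rot"],s["q"],s["finger_gap"],s["wrist_force"])
c,im=shot("wrist","w4"); hsv=cv2.cvtColor(im,cv2.COLOR_RGB2HSV)
m=cv2.inRange(hsv,(100,110,50),(128,255,255)); k,l,st,cc=cv2.connectedComponentsWithStats(m); i=1+st[1:,4].argmax()
h=cv2.convexHull(max(cv2.findContours((l==i).astype(np.uint8),0,1)[0],key=len)); e=cv2.fitEllipse(h); print("lid",e,pix2w(c,*e[0],.017))
# tool yaw to go back over pot; then deltas to a look pose over the pot (radius ~.5)
S,ims=shot("side","d4")
# bar from the earlier scene? print look-pose delta
print(pose()[0])
a=np.hstack([cv2.resize(im,(400,300)),cv2.resize(ims[130:340,140:420],(400,300))]);cv2.imwrite("pics/placed.png",a[:,:,::-1])
```

```text
9.7667 [ 0.38809621 -0.41008151  0.23540237] [-1.79973303e+02  2.56767599e-02 -1.50020520e+01] [-5.43570221e+01  2.36247448e+01  8.05069925e+01  4.49637420e-03
  7.59050462e+01 -3.93560605e+01] 0.08543444862368668 [-0.85515247  0.07016309 -1.34041724]
lid ((276.4945373535156, 129.09800720214844), (136.96295166015625, 140.9098358154297), 2.8321282863616943) [ 0.40512696 -0.34721061  0.017     ]
[ 0.38792274 -0.40986616  0.23436019]
```

View pics/placed.png

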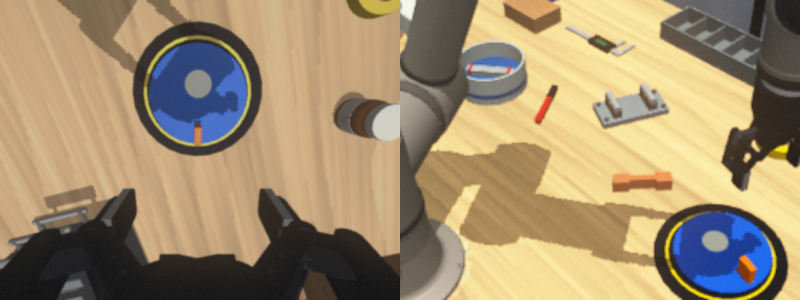

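Lid flat inside the ring, about 6 mm off the mat's centre, released; bystanders undisturbed; the bar is visible in the pot. Now back over the pot to look inside.

Emit:
{"method": "send_rows", "body": {"commands": [-0.006,-0.025,0,0,0,-2,-0.015,-0.062,0,0,0,-5.5,-0.024,-0.1,0,0,0,-9,-0.033,-0.137,0,0,0,-12,-0.0421,-0.1738,0,0,0,-15.5]}}

```text
time_s: 10.28
ee_pos: [0.3919, -0.2297, 0.2344]
tool_rot: [-179.9, 0.1, 0.6]
wrist_force: [0.9, 0.2, 0.5]
finger_gap: 0.0856
```

Emit:
{"method": "send_rows", "body": {"commands": [0.0012,-0.0358,0,0,0,-3.1,0.0024,-0.0715,0,0,0,-6.2,0.0035,-0.1073,0,0,0,-9.3,0.0047,-0.143,0,0,0,-12.4,0.0059,-0.1788,0,0,0,-15.5]}}

```text
time_s: 10.7
ee_pos: [0.3962, -0.0511, 0.2348]
tool_rot: [-179.9, 0.1, 16.1]
wrist_force: [0.3, -0.6, 0.1]
finger_gap: 0.0851
```

Emit:
{"method": "send_rows", "body": {"commands": [0.0107,-0.0341,0,0,0,-3.1,0.0214,-0.0683,0,0,0,-6.2,0.032,-0.1024,0,0,0,-9.3,0.0427,-0.1366,0,0,0,-12.4,0.0534,-0.1707,0,0,0,-15.5]}}

```text
time_s: 11.12
ee_pos: [0.4004, 0.1277, 0.2348]
tool_rot: [-180.0, 0.1, 31.7]
wrist_force: [0.2, -0.4, 0.7]
finger_gap: 0.0854
```

Emit:
{"method": "send_rows", "body": {"commands": [0.0215,-0.0333,0,0,0,-3.5,0.043,-0.0666,0,0,0,-7,0.064,-0.099,0,0,0,-10.5,0.083,-0.129,0,0,0,-13.5,0.0971,-0.1502,0,0,0,-15.5]}}

```text
time_s: 11.53
ee_pos: [0.4046, 0.3075, 0.2344]
tool_rot: [-179.9, 0.1, 47.3]
wrist_force: [-0.6, -0.6, -0.1]
finger_gap: 0.0853
```

Emit:
{"method": "send_rows", "body": {"commands": [0,0,0,0,0,0,0,0,0,0,0,0,0,0,0,0,0,0]}}

```text
time_s: 11.78
ee_pos: [0.4051, 0.3041, 0.2346]
tool_rot: [-180.0, 0.1, 47.0]
wrist_force: [0.2, -0.4, -0.5]
finger_gap: 0.0855
```

Run:
```python
from h import *
t,Rm,s=pose(); print(s["time_s"],t.tolist(),s["tool_rot"],s["q"])
c,im=shot("wrist","w5"); print(recognise("wrist","bar")[:2],recognise("wrist","pot_rim")[:2])
cv2.imwrite("pics/w5c.png",cv2.resize(im[20:320,130:430],(600,600),interpolation=cv2.INTER_CUBIC)[:,:,::-1])
```

```text
11.7833 [0.4051176668525689, 0.304142662406817, 0.2346422052278506] [-1.79979925e+02  1.37531427e-01  4.69916614e+01] [ 2.82390406e+01  1.75883927e+01  8.97140648e+01 -2.63797730e-02
  7.28342286e+01 -1.87447810e+01]
[{'rect': [269.0, 138.0, 31.7, 93.9], 'conf': 0.56}] [{'rect': [209.9, 119.6, 145.7, 140.6], 'conf': 0.9}]
```

View pics/w5c.png

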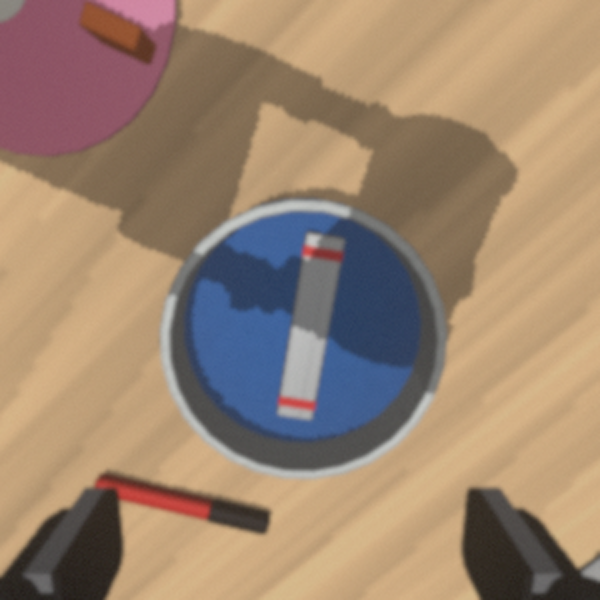

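The bar lies on the pot floor, crop corners (307,234), (346,240), (313,419), (277,413), red bands near both ends; marker clear of it. Compute the grasp.

Run:
```python
from h import *
c=cam("wrist"); Q=np.array([(307,234),(346,240),(313,419),(277,413)])/2+[130,20]
P=np.array([pix2w(c,*q,.042) for q in Q]); print(P[:,:2].round(4).tolist(),[np.linalg.norm(P[i]-P[i-1]).round(4) for i in range(4)])
b=P.mean(0); d=(P[2]+P[3]-P[0]-P[1]); y=np.degrees(np.arctan2(d[1],d[0])); print("bar",b,y)
print("rim", pix2w(c,130+303/2,20+338/2,.07))
print(pose()[0],delta([b[0],b[1],.021],y+90))
```

```text
[[0.3693, 0.3492], [0.3866, 0.3629], [0.453, 0.2771], [0.435, 0.2637]] [np.float64(0.1078), np.float64(0.0221), np.float64(0.1084), np.float64(0.0224)]
bar [0.41096666 0.31324958 0.042     ] -52.36458051726032
rim [0.40619055 0.31134311 0.07      ]
[0.40569187 0.30365216 0.23547894] (array([ 0.0107, -0.0027,  0.2145]), array([0.01, 0.04, 9.26]))
```

Emit:
{"method": "send_rows", "body": {"commands": [0.003,-0.001,0.02,0,0,3,0.007,-0.002,0.05,0,0,6,0.01,-0.0027,0.08,0,0,9.4,0.0107,-0.0027,0.1,0,0,9.4,0.0107,-0.0027,0.11,0,0,9.4], "claw": 85}}

```text
time_s: 12.35
ee_pos: [0.41, 0.3129, 0.1232]
tool_rot: [-180.0, 0.2, 37.5]
wrist_force: [0.6, -0.8, 0.2]
finger_gap: 0.0568
```

Emit:
{"method": "send_rows", "body": {"commands": [0,0,0.025,0,0,0,0,0,0.05,0,0,0,0,0,0.075,0,0,0,0,0,0.096,0,0,0,0,0,0.104,0,0,0]}}

```text
time_s: 12.77
ee_pos: [0.4103, 0.3132, 0.0198]
tool_rot: [-180.0, 0.2, 37.5]
wrist_force: [-0.3, -0.6, 1.4]
finger_gap: 0.0572
```

Emit:
{"method": "send_rows", "body": {"commands": [0,0,0,0,0,0,0,0,0,0,0,0]}}

```text
time_s: 12.93
ee_pos: [0.4117, 0.3144, 0.0225]
tool_rot: [180.0, -0.1, 37.6]
wrist_force: [-0.7, -0.8, 0.7]
finger_gap: 0.0568
```

Emit:
{"method": "send_rows", "body": {"commands": [0,0,0,0,0,0,0,0,0,0,0,0,0,0,0,0,0,0,0,0,0,0,0,0,0,0,0,0,0,0], "claw": 255}}

```text
time_s: 13.35
ee_pos: [0.4112, 0.3145, 0.023]
tool_rot: [180.0, -0.1, 37.6]
wrist_force: [-2.6, -1.5, 7.7]
finger_gap: 0.0209
```

Emit:
{"method": "send_rows", "body": {"commands": [0,0,0,0,0,0,0,0,0,0,0,0,0,0,-0.01,0,0,0,0,0,-0.025,0,0,0,0,0,-0.045,0,0,0]}}

```text
time_s: 13.77
ee_pos: [0.4099, 0.3139, 0.0666]
tool_rot: [-180.0, 0.2, 37.6]
wrist_force: [0.1, 0.9, -4.3]
finger_gap: 0.0206
```

Emit:
{"method": "send_rows", "body": {"commands": [0,0,-0.025,0,0,0,0,0,-0.055,0,0,0,0,0,-0.085,0,0,0,0,0,-0.11,0,0,0,0,0,-0.12,0,0,0]}}

```text
time_s: 14.18
ee_pos: [0.412, 0.3152, 0.1908]
tool_rot: [179.9, -0.4, 37.6]
wrist_force: [1.1, 0.2, -4.4]
finger_gap: 0.0205
```

Run:
```python
from h import *
t,Rm,s=pose(); print(s["time_s"],t.tolist(),s["tool_rot"],s["q"],s["finger_gap"],s["wrist_force"])
c,im=shot("wrist","w6"); c2,im2=shot("side","d6")
a=np.hstack([cv2.resize(im,(400,300)),cv2.resize(im2[60:270,140:420],(400,300))]);cv2.imwrite("pics/held.png",a[:,:,::-1])
print(delta([.5677,.0205,.18],-24.3+90))
```

```text
14.1833 [0.41201836251252205, 0.31517077579991365, 0.1908124136922362] [179.94670301  -0.35470468  37.61217544] [ 2.89441581e+01  2.08498565e+01  9.22402790e+01  8.37780881e-04
  6.65511789e+01 -8.66818333e+00] 0.020495429849109126 [ 1.09947946  0.16140566 -4.37368828]
(array([-0.056 ,  0.3285,  0.0085]), array([  0.09,  -0.23, -28.09]))
```

View pics/held.png

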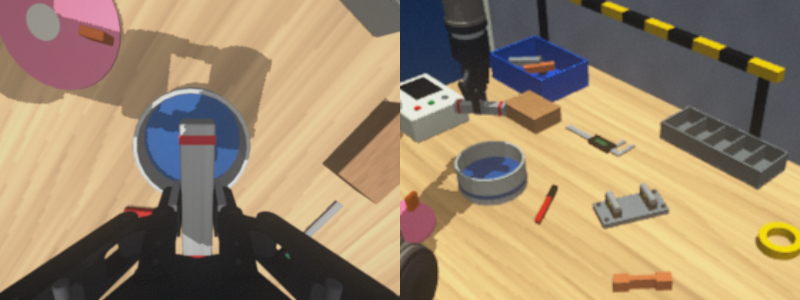

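Bar held across its middle (gap 20.5 mm, about 4 N), red band visible at the far end. Move to beside the fixture for the second look.

Emit:
{"method": "send_rows", "body": {"commands": [0,0.018,0,0,0,-1.2,-0.001,0.046,0,0,0,-3.2,-0.002,0.076,0,0,0,-5.2,-0.003,0.106,0,0,0,-7.3,-0.0045,0.1358,0,0,0,-9.4]}}

```text
time_s: 14.7
ee_pos: [0.4896, 0.2027, 0.1843]
tool_rot: [-179.9, 0.2, 47.1]
wrist_force: [0.2, 0.9, -4.1]
finger_gap: 0.0206
```

Emit:
{"method": "send_rows", "body": {"commands": [-0.005,0.027,0,0,0,-1.9,-0.0106,0.0533,0,0,0,-3.8,-0.016,0.08,0,0,0,-5.6,-0.0213,0.1066,0,0,0,-7.5,-0.0266,0.1332,0,0,0,-9.4]}}

```text
time_s: 15.12
ee_pos: [0.5688, 0.0925, 0.1839]
tool_rot: [-179.8, 0.2, 56.5]
wrist_force: [-0.0, 0.3, -4.9]
finger_gap: 0.0209
```

Emit:
{"method": "send_rows", "body": {"commands": [-0.012,0.03,0,0,0,-2.3,-0.023,0.06,0,0,0,-4.6,-0.034,0.09,0,0,0,-6.8,-0.042,0.112,0,0,0,-8.4,-0.048,0.127,0,0,0,-9.4]}}

```text
time_s: 15.53
ee_pos: [0.6488, -0.0189, 0.1832]
tool_rot: [-179.8, 0.1, 65.8]
wrist_force: [-0.5, 0.2, -3.7]
finger_gap: 0.0208
```

Emit:
{"method": "send_rows", "body": {"commands": [0,0,0,0,0,0,0,0,0,0,0,0,0,0,0,0,0,0]}}

```text
time_s: 15.78
ee_pos: [0.6476, -0.0159, 0.1845]
tool_rot: [-179.8, 0.0, 65.8]
wrist_force: [-0.6, 0.4, -4.4]
finger_gap: 0.0205
```

Run:
```python
from h import *
t,Rm,s=pose(); print(s["time_s"],t.tolist(),s["tool_rot"],s["finger_gap"])
c,im=shot("wrist","w7"); print(recognise("wrist","fixture")[:1])
# predicted fixture outline (w1 estimate) for comparison
a=np.radians(-24.3);X=np.array([np.cos(a),np.sin(a),0]);Y=np.array([-X[1],X[0],0]);o=np.array([.5677,.0215,.015])
G=[o+X*i*.075+Y*j*.0375 for i,j in((-1,-1),(1,-1),(1,1),(-1,1))]; print("pred corners",w2pix(c,G).round(1).tolist())
cv2.imwrite("pics/w7c.png",cv2.resize(im[0:300,80:480],(800,600),interpolation=cv2.INTER_CUBIC)[:,:,::-1])
```

```text
15.7833 [0.6475619106891158, -0.015860740370173397, 0.18450788584169686] [-1.79774437e+02  4.07769203e-02  6.57866528e+01] 0.0204934612491497
[{'rect': [234.7, 22.4, 79.1, 155.2], 'conf': 0.62}]
pred corners [[237.1, 22.7], [242.3, 181.2], [311.5, 181.3], [317.6, 22.8]]
```

View pics/w7c.png

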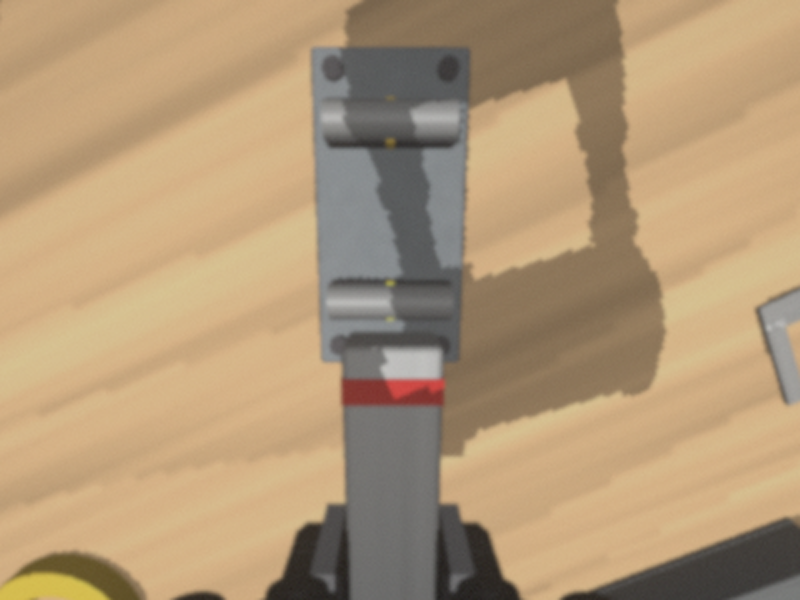

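The fixture matches the prediction within about 1.5 px; corners (312,47), (470,47), (460,361), (322,361) in the crop. The bar's far end is at row 346. Compute the final position, with the bar's offset in the grip.

Run:
```python
from h import *
c=cam("wrist"); t,Rm,s=pose(); f=lambda u,v,z:pix2w(c,u/2+80,v/2,z)
F=np.array([f(*q,.015) for q in((312,47),(470,47),(460,361),(322,361))]).mean(0)
A=np.array([f(390,122,.045),f(390,300,.045)]);d=A[1]-A[0];print("fix",F,A.mean(0),np.linalg.norm(d),"yaw",np.degrees(np.arctan2(d[1],d[0])))
o=(F+A.mean(0))/2
E=[Rm.T@(f(u,346,t[2]+.0195)-t) for u in(345,442)];print("bar end in tool",np.round(E,4))
cy=np.mean(E,0)[1]+.055; print("bar centre tool y",cy)
yaw=np.degrees(np.arctan2(d[1],d[0]))+90
a=np.radians(yaw);ty=np.array([np.sin(a),-np.cos(a)]); P=o[:2]-ty*cy
print("P",P,delta([*P,.10],yaw))
```

```text
fix [0.56758411 0.02034165 0.015     ] [0.56795952 0.01970133 0.045     ] 0.07662129115509819 yaw -24.20258510371014
bar end in tool [[-0.0099 -0.0553 -0.0194]
 [ 0.0108 -0.0553 -0.0194]]
bar centre tool y -0.0003076928601534121
P [0.56805247 0.01989535] (array([-0.0004, -0.0872,  0.0859]), array([-0.11,  0.02,  0.05]))
```

Emit:
{"method": "send_rows", "body": {"commands": [0,-0.02,0,0,0,0,0,-0.045,0,0,0,0,0,-0.068,0,0,0,0,0,-0.083,0,0,0,0,0,-0.087,0,0,0,0]}}

```text
time_s: 16.3
ee_pos: [0.5667, 0.0213, 0.1869]
tool_rot: [-179.9, 0.0, 65.9]
wrist_force: [0.2, -0.4, -4.5]
finger_gap: 0.0207
```

Emit:
{"method": "send_rows", "body": {"commands": [0,0,0.02,0,0,0,0,0,0.05,0,0,0,0,0,0.08,0,0,0,0,0,0.105,0,0,0,0,0,0.12,0,0,0]}}

```text
time_s: 16.72
ee_pos: [0.5682, 0.0197, 0.064]
tool_rot: [-179.8, 0.1, 65.8]
wrist_force: [0.5, -0.4, -4.5]
finger_gap: 0.0208
```

Emit:
{"method": "send_rows", "body": {"commands": [0,0,0.002,0,0,0,0,0,0.004,0,0,0,0,0,0.007,0,0,0,0,0,0.01,0,0,0,0,0,0.01,0,0,0]}}

```text
time_s: 17.13
ee_pos: [0.5698, 0.0192, 0.0572]
tool_rot: [179.9, -0.0, 65.8]
wrist_force: [-0.1, 0.4, -5.0]
finger_gap: 0.0206
```

Emit:
{"method": "send_rows", "body": {"commands": [0,0,0.002,0,0,0,0,0,0.004,0,0,0,0,0,0.006,0,0,0,0,0,0.007,0,0,0,0,0,0.007,0,0,0]}}

```text
time_s: 17.55
ee_pos: [0.5692, 0.0192, 0.0494]
tool_rot: [-180.0, 0.0, 65.8]
wrist_force: [0.3, 0.4, -3.9]
finger_gap: 0.0208
```

Emit:
{"method": "send_rows", "body": {"commands": [0,0,0.001,0,0,0,0,0,0.002,0,0,0,0,0,0.002,0,0,0,0,0,0.002,0,0,0]}}

```text
time_s: 17.88
ee_pos: [0.5695, 0.0192, 0.048]
tool_rot: [180.0, -0.0, 65.8]
wrist_force: [-0.7, -1.6, -1.2]
finger_gap: 0.0202
```

Emit:
{"method": "send_rows", "body": {"commands": [0,0,0.0005,0,0,0,0,0,0.001,0,0,0,0,0,0.0015,0,0,0,0,0,0.0015,0,0,0]}}

```text
time_s: 18.22
ee_pos: [0.5696, 0.0192, 0.0479]
tool_rot: [179.9, -0.0, 65.8]
wrist_force: [-5.8, -0.2, 12.3]
finger_gap: 0.0207
```

Resting on the anvils (about +16 N). Release and rise.

Emit:
{"method": "send_rows", "body": {"commands": [0,0,-0.001,0,0,0,0,0,-0.001,0,0,0,0,0,-0.001,0,0,0,0,0,-0.001,0,0,0,0,0,-0.001,0,0,0], "claw": 60}}

```text
time_s: 18.63
ee_pos: [0.5695, 0.0192, 0.047]
tool_rot: [180.0, -0.0, 65.8]
wrist_force: [0.5, -0.5, -0.2]
finger_gap: 0.0653
```

Emit:
{"method": "send_rows", "body": {"commands": [0,0,-0.01,0,0,0,0,0,-0.03,0,0,0,0,0,-0.07,0,0,0,0,0,-0.11,0,0,0,0,0,-0.14,0,0,0]}}

```text
time_s: 19.05
ee_pos: [0.57, 0.0192, 0.191]
tool_rot: [179.8, -0.1, 65.8]
wrist_force: [1.4, -0.2, 0.1]
finger_gap: 0.0654
```

Emit:
{"method": "send_rows", "body": {"commands": [0,0.03,0,0,0,0,0,0.06,0,0,0,0,0,0.07,0,0,0,0,0,0.07,0,0,0,0,0,0.07,0,0,0,0]}}

```text
time_s: 19.47
ee_pos: [0.6329, -0.0096, 0.1871]
tool_rot: [-180.0, 0.0, 65.8]
wrist_force: [0.5, 0.6, -0.2]
finger_gap: 0.0653
```

Run:
```python
from h import *
t,Rm,s=pose(); print(s["time_s"],t.tolist(),s["tool_rot"],s["finger_gap"],s["wrist_force"])
c,im=shot("wrist","w8"); c2,im2=shot("side","d8")
o=np.array([.5678,.02,.067]);a=np.radians(-24.2);X=np.array([np.cos(a),np.sin(a),0]);Y=np.array([-X[1],X[0],0])
print("ideal bar top corners in crop",((w2pix(c,[o+X*i*.055+Y*j*.011 for i,j in((-1,-1),(1,-1),(1,1),(-1,1))])-[160,0])*400/300).round(0).tolist())
A=cv2.resize(im[0:300,160:410],(333,400));B=cv2.resize(im2[110:360,170:460],(464,400));cv2.imwrite("pics/final.png",np.hstack([A,B])[:,:,::-1])
```

```text
19.4667 [0.6329440525291017, -0.009572485405675232, 0.1871004836981677] [-1.79958616e+02  5.59856376e-03  6.57763051e+01] 0.06534563400923828 [ 0.46508174  0.59206432 -0.24545326]
ideal bar top corners in crop [[136.0, 73.0], [139.0, 251.0], [171.0, 251.0], [173.0, 73.0]]
```

View pics/final.png

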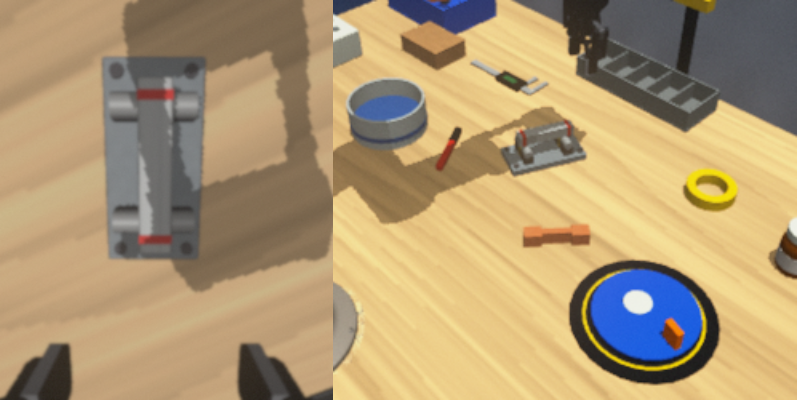

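The bar lies square on both anvils: its ends are at rows 76 and 254 against 73 and 251 ideal, so about 2 mm off. The lid is flat on the mat, and nothing touches the robot.

```bash
python3 -c "
from bench import *
print(finish_job()); print(observe()['time_s'])"
```

```text
the job is handed in; nothing more can be done
None
the job is handed in; nothing more can be done
```

The job is done and handed in at about 19.5 s, well inside the 72 s limit; the hand-in gives no verdict, so the results below are from my own checks.

- **Lid:** I gripped the blue lid's orange tab and tipped it about 20°, with the opposite edge still on the rim in the pictures. I then lifted it off, set it on the mat (+20 N while still held) and let go. A wrist picture put it flat and about 6 mm from the mat's centre.
- **Bar:** I lifted the steel bar out of the pot and lowered it onto the anvils until I felt contact (about +16 N while still held), then let go. The last picture shows it square across both anvils, about 2 mm off centre.
- **Everything else:** In the last pictures the marker, sample, caliper, tape and carton look where they were. The jar is only partly in frame, and the pink look-alike was not touched. The gripper ended clear of everything.
- **Disagreement:** My first rough side and scene readings put the fixture about 1 cm away from the wrist-camera value. A second wrist view agreed with the first wrist view within about 1.5 px, so I used the wrist value. No other check failed.

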